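Post a kiln prop through the chute flap

ROBOT

A 6-joint arm with a two-finger parallel gripper is mounted at the origin on the work surface; the furniture and walls round the work are solid. World frame = base frame: x ahead of the robot, y to its left, z up, the work surface at z = 0. Lengths are in m, angles in degrees, forces in N, time in s.
With the tool pointing down it reaches from about 0.375 to 0.75 m from the base axis. Payload 9 kg.
Tool frame: the origin (TCP) lies where the fingers leave the gripper's body, on its centre line; the fingertips stand 73 mm ahead of it and the grasp point (between the pads) lies 54 mm ahead of it (robot.tip_reach is the distance from the TCP to the fingertips, in m); z points along the fingers, y is the line along which they close (so a half turn about z gives the same grasp; the last joint's range is limited). The gripper opens to 85 mm and grips with 20 to 120 N. Pads are 22 mm wide; open, the fingers measure 114 mm over their backs; the gripper's body (76 mm by 85 mm) begins 54 mm behind the grasp point. The pads swing forward as they close: fully open they stand 13 mm farther back than shut.
Start: joints at [-12.473, 5.964, 5.575, 89.605, 0, 77.527], TCP at [0.6, 0, 0.304] pointing down, gripper open.
Joint ranges: [-171.21, 171.21], [-48.23, 106.86], [-62.78, 66.21], [-105.2, 120.99], [-86.42, 89.51], [-180, 180]. Speed limits (degrees/s): [127.2, 127.2, 147.25, 180, 180, 180].

INTERFACE

Orientations are given as [roll, pitch, yaw] about the fixed x, y, z axes, in that order (R = Rz(yaw) Ry(pitch) Rx(roll)).
In Python, from plant import robot gives the robot as it stands. Calls block until the motion is done:
- robot.move_pose(position, orientation): joint-space move of the TCP to a pose.
- robot.line_to(position, vel=0.15, rotation=None, guard=None): straight line of the TCP; rotation=None keeps the orientation; vel is the mean speed in m/s. With guard (N) it stops when the force on the tool has changed by that much, and returns True; else False.
- robot.goto_joints(angles): joint-space move.
- robot.set_gripper(opening): finger opening in m; the grip force is fixed at half the most; returns when the fingers have stopped.
- robot.pause(seconds).
- robot.ik(position, orientation): joint angles nearest the present ones, or None.
- robot.observe(): the state.
- robot.grab_frame(name): name is "scene" or "side" or "wrist"; returns the picture (480x640x3 uint8, blue, green, red); there is no depth.
- robot.get_calibration(name): a dict with "vertical_fov" (degrees; the focal length in pixels is half the picture's height over the tangent of half this angle, whatever the lens; pixels are square), "cx", "cy" (the principal point, pixels), "rvec" (rotation vector, rad) and "tvec" (3), from world to camera coordinates, as OpenCV has them. Camera axes: x right, y down, z forward; pixel columns grow to the right and rows downward; lengths in m; the calibration is good to about 2 mm. A picture is of the moment at which its call begins: read the wrist's pose just before it. get_calibration takes no time and is no camera call; for the wrist camera it gives the pose at the moment of the call.
A pose or a line that the arm cannot do raises robot.IKError and nothing moves.
- robot.job_done(): hands the job in; it is judged then, once.
The state is a dict: "time": time; "q": joint angles; "qvel": joint speeds; "joint_torque": joint torques, N m; "tool_pos": TCP position; "tcp_rot": TCP orientation; "ft_force": force on the tool from outside, world axes, zero at the start; "torque": the same for the moment, N m; "gripper_width": finger opening in m; "gripper_force": force on a finger pad.
Only numpy, scipy, OpenCV 4.12 (cv2) and the standard library are available. Lean on these libraries where they do the work, as an engineer would, in place of code of your own. Each camera call takes 0.05 s, during which the arm holds its last target. There are 200 camera calls.

TASK

Put the hollow square kiln prop away through the feed chute: push it along the chute's deck with the fingertips, never gripping or lifting it, so that it swings the hanging flap open, passes right under it and slides down into the catch tray. Then draw back so that the flap swings shut behind it, and leave the pot, the bottle and the test chip beside the chute where they are.

Things in the scene. Friction and masses are not known exactly. Their poses are not given: they have to be found in the camera images.
- chute: chute, fixed, of plywood and waxed, slippery sheet aluminium, 472 mm long, 120 mm wide. Origin on the table under the flap's hinge pin; +y = feed direction (deck, flap, tray), x across, z up. Flat feed deck: top 90 mm above the table, from y = -235 to +4 mm; beyond, the floor falls at 20 degrees through the tray: once the part's middle is 10 to 30 mm past that edge it tips and slides down by itself
- deck_throat (a point): point on the deck top, mid width, 30 mm before the flap; axes as the chute. Rails 14 mm high, 6 mm thick guide on both sides: from here to the flap they are parallel with inner faces at x = +-27 mm; going back they widen to x = +-52 mm at 90 mm before the flap and run on parallel to the deck's rear end, which has no rail
- flap_hinge (a point): middle of the hinge pin across the chute, 140 mm above the table; axes as the chute. The flap's 10 mm barrel goes round the pin; the opening between barrel and deck is 45 mm high. Two posts carry the pin: 8 mm thick, 20 mm long in y, 146 mm high, at x = +-42 mm
- flap (a joint): the flap: aluminium sheet 50 mm wide, 3 mm thick, 30 g, hanging from the pin, lower edge 2 mm above the deck. 0 = hangs shut (vertical); grows to 1.5 rad as its lower edge is pushed in the feed direction and up. It cannot swing the other way, and falls shut by its own weight within a second when nothing is under it
- tray_end (a point): lowest point of the sloping tray floor, mid width, at the rubber strip on the end wall, 226 mm past the hinge in the feed direction, 8 mm above the table; axes as the chute. The tray is 64 mm wide inside, open on top, with walls 108 mm high. The part slides down to this wall
- kiln_prop: the part to post: loose buff ceramic kiln prop, a square-cornered hollow bar 80 mm long (its y axis), 40 mm wide (x), 32 mm high, about 0.16 kg, lying on the deck before the flap, its long axis roughly along the feed direction (up to 15 degrees off). Origin at the centre of its underside
- pigment_pot: white pot with a black lid, 64 mm diameter, 65 mm high, on the table beside the chute's tray; leave alone. Origin at the centre of its underside
- dropper_bottle: dark grey dropper bottle, 35 mm diameter, 82 mm high, on the table on the far side of the chute; leave alone. Origin at the centre of its underside
- test_chip: small flat glazed test chip, 62 x 38 x 7 mm, on the table on the robot's side of the chute; leave alone. Origin at the centre of its underside
There are look-alikes about, which are no part of the job. What is meant by the kiln_prop is not green, red or yellow, and is the larger of those in its own colour.

How it is judged:
By the outcome, as a careful person would: the job done as asked, in the order asked, and still so for the second after the job is handed in, with the robot touching nothing.
It also fails if it takes over 35 s, if anything falls off the work surface, if the arm or the gripper's body presses on something with over 40 N, if the wrist force passes 120 N, or if a joint passes its speed limit or range.

## Working session

There is one attempt and no reset: what is moved stays moved. The work goes in short steps, each a Python script; the robot and the scene stay as the last script left them, time stands still between calls to the robot, and variables do not carry over. Pictures are saved under pics/ and viewed, at most 10 in all, crops included, and the job is handed in when it is done.

```bash
mkdir -p pics; ls; python3 - <<'E'
from plant import robot
import cv2
for n in("scene","side"):
    cv2.imwrite(f"pics/{n}0.png",robot.grab_frame(n)); c=robot.get_calibration(n); print(n,c)
print(robot.observe()["time"])
E
```

```text
pics
scene {'vertical_fov': 53.58609876582828, 'cx': 324.1960505180048, 'cy': 242.01660115678152, 'rvec': array([ 2.03736183, -0.94454174,  0.44667951]), 'tvec': array([-0.30015182,  0.35403992,  0.77773695])}
side {'vertical_fov': 54.92864012083932, 'cx': 315.6517972895891, 'cy': 237.53243282756466, 'rvec': array([ 2.23846882, -0.67568472,  0.29967914]), 'tvec': array([-0.40998995,  0.28506172,  0.93688647])}
0.1
```

View pics/scene0.png

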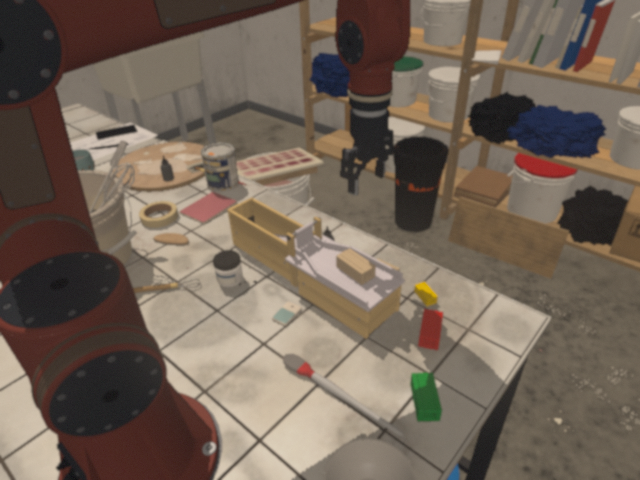

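View pics/side0.png

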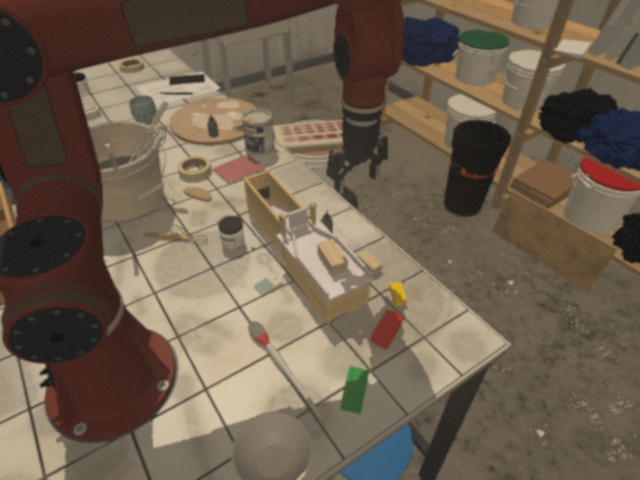

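The scene shows the chute running from rear end at about (365,320) to the tray at (240,205). Candidates for the prop:
- buff block on the deck, scene (355,264), side (331,255)
- smaller buff block beyond the chute, side (370,262)
- red (430,328), green (425,396) and yellow (427,293) blocks

I choose the buff block on the deck and check it in close crops.

```bash
python3 - <<'E'
import cv2
a=cv2.imread("pics/scene0.png")[190:340,222:422]; cv2.imwrite("pics/sc.png",cv2.resize(a,None,fx=4,fy=4,interpolation=cv2.INTER_CUBIC))
a=cv2.imread("pics/side0.png")[170:320,210:410]; cv2.imwrite("pics/sd.png",cv2.resize(a,None,fx=4,fy=4,interpolation=cv2.INTER_CUBIC))
E
```

```text
(no output)
```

View pics/sc.png

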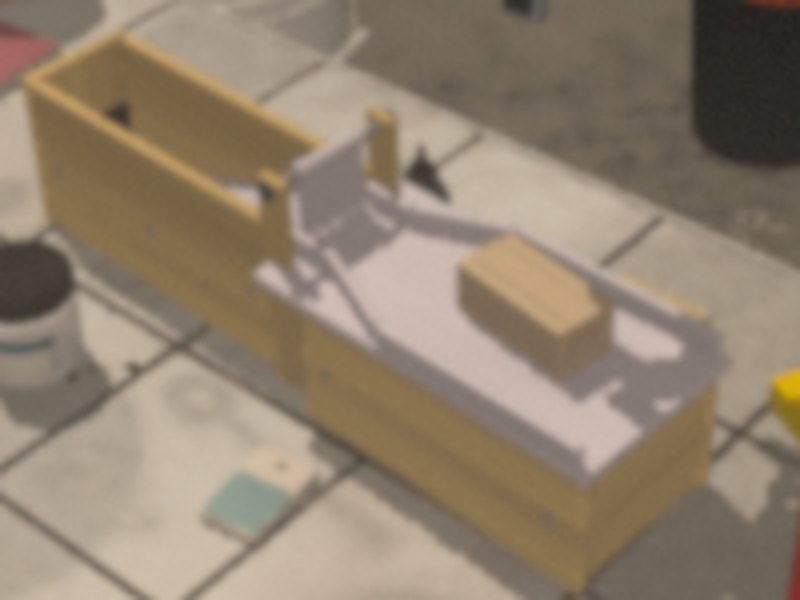

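View pics/sd.png

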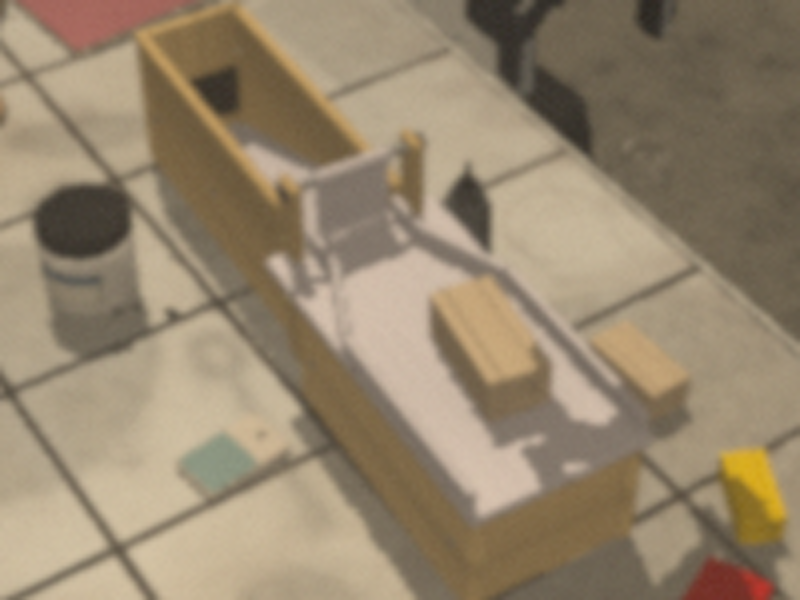

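The deck block in the crops is clearly bigger than the one beyond the chute (side crop 640,365), and it is buff, so it is the prop. I'll fit the chute and prop poses to the corners.

```bash
cat > h.py <<'E'
import numpy as np, cv2
from scipy.optimize import least_squares
from plant import robot
def proj(n,P,c=None):
    c=c or robot.get_calibration(n); f=240/np.tan(np.radians(c["vertical_fov"]/2))
    K=np.array([[f,0,c["cx"]],[0,f,c["cy"]],[0,0,1.]])
    return cv2.projectPoints(np.asarray(P,float),c["rvec"],c["tvec"],K,None)[0].reshape(-1,2)
def rz(a): return np.array([[np.cos(a),-np.sin(a),0],[np.sin(a),np.cos(a),0],[0,0,1]])
def fit(model,obs,x0,z):
    "obs {cam: px Nx2}; planar pose x,y,yaw"
    M=np.asarray(model,float)
    def r(p): return np.concatenate([(proj(n,M@rz(p[2]).T+[p[0],p[1],z])-o).ravel() for n,o in obs.items()])
    s=least_squares(r,x0,loss="soft_l1"); return s.x,r(s.x).reshape(-1,2)
E
python3 - <<'E'
from h import *
S=lambda L:np.array(L)/4+[222,190]; D=lambda L:np.array(L)/4+[210,170]
M=[[-.06,-.235,.09],[.06,-.235,.09],[-.042,0,.146],[.042,0,.146]]
p,r=fit(M,{"scene":S([(587,485),(727,370),(272,178),(382,113)]),"side":D([(475,525),(648,445),(288,185),(412,138)])},[.55,.1,0],0)
print("chute",p,np.degrees(p[2]));print(r.round(1))
R=rz(p[2]);print("tray corners",[(proj(n,np.array([[-.04,.237,.108],[.04,.237,.108],[-.06,.004,.09]])@R.T+[p[0],p[1],0])-o)*4+0 for n,o in (("scene",[222,190]),("side",[210,170]))])
B=[[-.02,.04,.032],[.02,.04,.032],[-.02,-.04,.032],[.02,-.04,.032],[-.02,-.04,0]]
k,r=fit(B,{"scene":S([(460,262),(512,235),(563,338),(610,302),(565,378)]),"side":D([(432,298),(487,277),(492,388),(548,350),(497,420)])},[.6,0,p[2]],.09)
print("prop",k,np.degrees(k[2]));print(r.round(1))
print("prop in chute",R.T[:2,:2]@(k[:2]-p[:2]),np.degrees(k[2]-p[2]))
E
```

```text
chute [ 0.50516074  0.09531887 -0.05814311] -3.3313547994636767
[[-1.2  0.5]
 [ 1.5 -1.2]
 [-0.3  1. ]
 [-0.2  1.1]
 [-1.3  0.3]
 [ 2.1 -1.2]
 [ 0.4 -0.5]
 [ 0.3  0. ]]
tray corners [array([[ 19.34875815,  79.49407626],
       [120.37271726,  29.6860296 ],
       [248.42258013, 275.81036945]]), array([[135.28262252,  30.98956931],
       [240.56964918,  -2.53437014],
       [264.35961567, 259.67934743]])]
prop [ 0.50848609 -0.04696094 -0.12746444] -7.303174650006238
[[-1.4  0.7]
 [-0.8 -0.5]
 [ 0.1 -0.3]
 [ 2.1 -0. ]
 [-0.8  1.7]
 [-0.6 -1.2]
 [ 1.1 -1.2]
 [ 0.9 -0.8]
 [ 3.   2.8]
 [-0.8  1.1]]
prop in chute [ 0.01158767 -0.14184615] -3.9718198505425613
```

```bash
cat >> h.py <<'E'
from scipy.spatial.transform import Rotation
C=np.array([0.50516,0.09532]); A=-0.05814
ex=rz(A)[:,0]; ey=rz(A)[:,1]; TILT=np.radians(25)
def pose(x,y,z,sg=1):
    "TCP pos, rpy for: pad front-lower corner at chute (x,y), lowest tip point at height z"
    d=np.sin(TILT)*ey-np.cos(TILT)*np.array([0,0,1]); Y=sg*ex; R=np.column_stack([np.cross(Y,d),Y,d])
    tip=np.array([*C,0])+x*ex+(y-.011*np.cos(TILT))*ey+[0,0,z+.011*np.sin(TILT)]
    return tip-robot.tip_reach*d, Rotation.from_matrix(R).as_euler("xyz",degrees=True)
E
python3 - <<'E'
from h import *
print(robot.tip_reach, robot.observe()["q"])
for sg in(1,-1):
    for y in(-.207,0,.012): p,o=pose(.008,y,.096,sg);q=robot.ik(p,o);print(sg,p.round(3),o.round(1),None if q is None else np.round(q,1))
E
```

```text
0.0726 [-1.24724331e+01  5.99413436e+00  5.53212550e+00  8.96037262e+01
  2.39525775e-03  7.75276417e+01]
1 [ 0.499 -0.152  0.166] [180.  -25.   86.7] [-40.4   6.2 -11.4  88.2  19.7  50.2]
1 [0.511 0.054 0.166] [180.  -25.   86.7] [-19.7  -5.3 -22.5  80.3  23.9  72.1]
1 [0.511 0.066 0.166] [180.  -25.   86.7] [-18.3  -5.6 -22.7  79.8  24.1  73.5]
-1 [ 0.499 -0.152  0.166] [180.   25.  -93.3] [ -40.4    6.2  -11.4   88.2   19.7 -129.8]
-1 [0.511 0.054 0.166] [180.   25.  -93.3] [ -19.7   -5.3  -22.5   80.3   23.9 -107.9]
-1 [0.511 0.066 0.166] [180.   25.  -93.3] [ -18.3   -5.6  -22.7   79.8   24.1 -106.5]
```

```bash
python3 - <<'E'
from h import *
p,o=pose(.006,-.21,.18); robot.move_pose(p,o); robot.set_gripper(.010)
c=robot.get_calibration("wrist"); im=robot.grab_frame("wrist")
W=lambda M,q,z:np.asarray(M)@rz(q[2]).T+[q[0],q[1],z]
ch=(C[0],C[1],A); pr=(.50849,-.04696,-.12746)
for L in ([[-.06,-.235,.09],[.06,-.235,.09]],[[-.052,-.2,.104],[-.052,-.09,.104],[-.027,-.03,.104],[-.027,-.01,.104]],[[.052,-.2,.104],[.052,-.09,.104],[.027,-.03,.104],[.027,-.01,.104]],[[-.046,-.01,.146],[.046,-.01,.146]]):
    cv2.polylines(im,[proj("wrist",W(L,ch,0),c).astype(int)],False,(255,0,0),1)
B=[[-.02,.04,.032],[.02,.04,.032],[.02,-.04,.032],[-.02,-.04,.032]]
cv2.polylines(im,[proj("wrist",W(B,pr,.09),c).astype(int)],True,(0,0,255),1)
cv2.imwrite("pics/w0.png",im); s=robot.observe();print(s["time"],s["gripper_width"],s["tool_pos"]-p)
E
```

```text
1.5833 0.009955787430127077 [-1.03741333e-05 -5.74175705e-06 -2.41380365e-06]
```

View pics/w0.png

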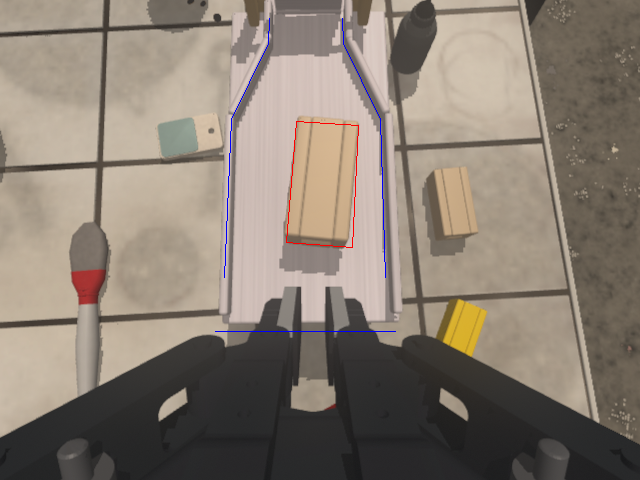

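The wrist overlay agrees well: prop outline (287–358, 122–247) within about 1 mm, rails within about 2 mm, and the deck's rear edge at row 321 against 331, so the chute sits about 4 mm farther forward than fitted. The second buff block at (452,202) is smaller. I'll correct the chute position and start pushing.

```bash
echo "C=C+.004*ey[:2]+.001*ex[:2]" >> h.py; python3 - <<'E'
from h import *
def go(x,y,z=.096,v=.06,g=20):
    h=robot.line_to(pose(x,y,z)[0],vel=v,guard=g); s=robot.observe(); print(y,h,s["ft_force"].round(1) if hasattr(s["ft_force"],"round") else s["ft_force"],s["time"]); return h
if not go(.007,-.21,v=.1):
    go(.007,-.16) or go(.002,-.12) or go(0,-.085)
cv2.imwrite("pics/w1.png",robot.grab_frame("wrist"))
E
```

```text
-0.21 False [ 0.2 -0.  -0.2] 2.575
-0.16 False [ 0.   0.6 -0. ] 3.5583
-0.12 False [0.3 0.3 0.1] 4.3833
-0.085 False [ 0.3 -0.2 -0. ] 5.1167
```

View pics/w1.png

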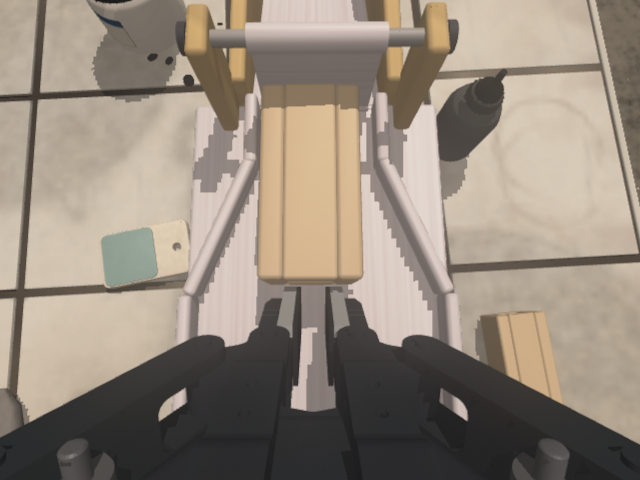

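The prop is square in the throat (258–362 wide, rear edge at row 280), just reaching the flap. I continue.

```bash
python3 - <<'E'
from h import *
def go(x,y,z=.096,v=.05,g=20):
    h=robot.line_to(pose(x,y,z)[0],vel=v,guard=g); s=robot.observe(); print(y,h,np.round(s["ft_force"],1),s["time"]); return h
go(0,-.03) or go(0,-.004,v=.03)
robot.pause(.3)
a=robot.grab_frame("side")[150:300,210:410]; cv2.imwrite("pics/s2.png",cv2.resize(a,None,fx=4,fy=4,interpolation=cv2.INTER_CUBIC))
E
```

```text
-0.03 False [-0.6 -0.4 -0.4] 6.4167
-0.004 False [-0.   0.3  0.1] 7.4333
```

View pics/s2.png

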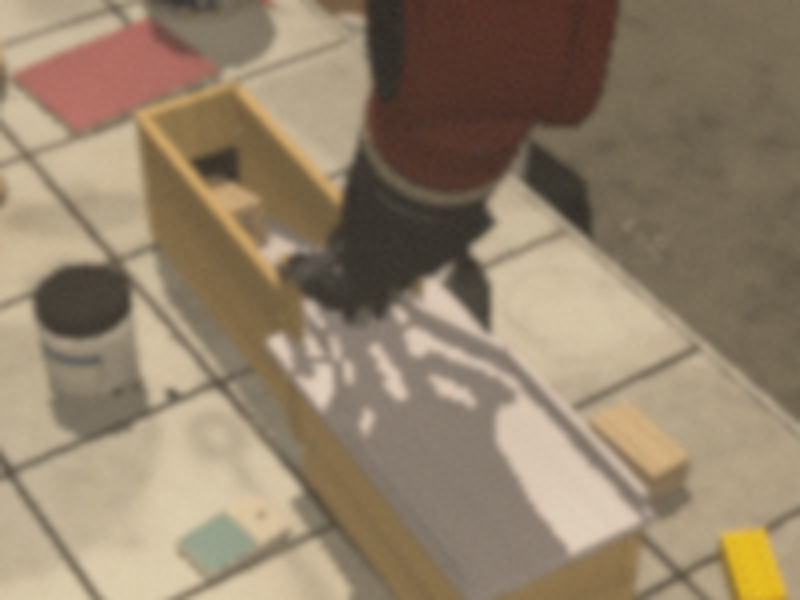

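The prop is already down in the tray against the end wall (crop 232,193). I draw straight back, rise clear, and check that the flap is shut.

```bash
python3 - <<'E'
from h import *
robot.line_to(pose(0,-.16,.098)[0],vel=.12); robot.line_to(pose(0,-.2,.25)[0],vel=.15); robot.pause(1)
s=robot.observe();print(s["time"],np.round(s["ft_force"],1))
a=robot.grab_frame("side")[150:300,210:410]; b=robot.grab_frame("scene")[180:330,215:415]
cv2.imwrite("pics/s3.png",np.vstack([cv2.resize(i,(400,300),interpolation=cv2.INTER_CUBIC) for i in(a,b)]))
E
```

```text
11.4333 [-0.7 -0.3  0.5]
```

View pics/s3.png

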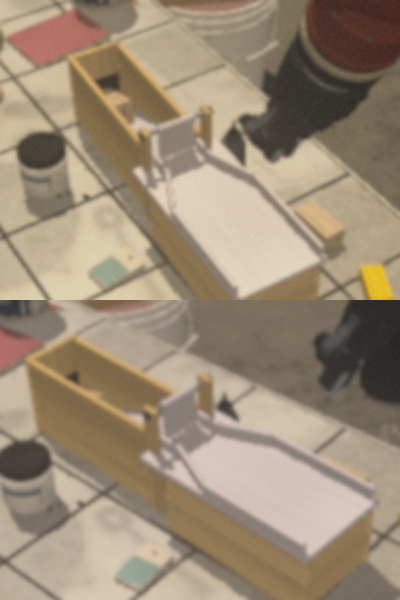

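The deck is empty, the prop lies in the tray (118,100), the flap hangs shut (175,138), and the pot, chip and bottle are where they were. I hand the job in.

```bash
python3 -c "
from plant import robot
print(robot.job_done())"
```

```text
the job is handed in; nothing more can be done
None
```

The kiln prop was pushed under the flap and lies in the catch tray, the flap hangs shut, the pot, bottle and chip look undisturbed, and the job was handed in at about 11.5 s.

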